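Free the locked lid of a bench centrifuge with its release pin

TASK

The small white bench centrifuge with the sloping grey panel has stopped with its lid locked. Switch it off by flipping the toggle on that panel down to the lower side; after that, take the release pin from its holder and push its thin rod through the small hole in the panel until the hidden latch trips and the lid springs ajar. Finally stand the pin back in its holder, and leave the bottle, jar and dropper bottle nearby where they are.

Things in the scene. Friction and masses are not known exactly. Their poses are not given: they have to be found in the camera images.
- spinner: Small white bench centrifuge, fixed; 200 mm deep (its x, to the back), 180 mm wide (its y), 106 mm high with the lid shut; origin at the centre of its underside. Above a 48 mm front wall a flat grey panel (90 mm up the slope, 180 mm wide) rises toward the lid at 35 degrees from level; on it a toggle switch (left, +y) and a small round hole in a steel ring (right).
- release_hole (a point): Centre of the mouth of the access hole, on the panel's face about 70 mm above the worktop; hole 12 mm in diameter, panel 10 mm thick. Axes: x up the slope, y to the left along the panel, z straight out of the face (35 degrees from vertical, leaning to the robot's side). The hole runs straight in along -z; the latch's spring plunger hides 11.5 mm below the face.
- latch_plunger (a joint): Travel (m) of the hidden spring plunger of the latch, pressed in along the hole: 0 at rest (11.5 mm below the panel's face), trips fully at about 0.006 (rod tip 17.5 mm below the face), stops at 0.010 (21.5 mm below). Its spring takes 2 N to start, about 5 N at the trip point and 7 N at the stop; it springs back.
- toggle_base (a point): Foot of the toggle switch on the panel face, 84 mm to the left of the hole and 10 mm farther down the slope; same axes as release_hole. A steel nut (16 mm wide, with a collar, 8 mm high in all) surrounds it; the bat pivots 5 mm above the face.
- toggle_tip (a point): Tip of the steel bat lever of the toggle (bat 8 mm thick, tip 31 mm from its pivot). The bat swings only up and down the slope.
- power_toggle (a joint): Angle of the bat in rad: +0.4 leans up the slope, toward the lid (on, as found); 0 stands square to the panel; -0.4 leans down the slope, toward the front wall (off). An over-centre spring holds it at either end; about 1.5 N at the tip moves it past the centre, after which it snaps over.
- lid (a joint): Opening of the lid in rad: 0 shut and latched; once the latch is tripped its own spring lifts it to the stop at 0.45 and keeps it there. Hinged along the back; the front edge rises about 50 mm.
- lid_front (a point): Middle of the front edge of the lid (8 mm thick grey plate with a round clear window, 172 mm wide), at the upper edge of the sloping panel.
- pin_grip (a point): Centre of the release pin's round black handle, 16 mm in diameter, 50 mm long. Below the handle a steel collar (26 mm in diameter, 4 mm thick), then a straight steel rod 5 mm in diameter and 55 mm long with a round end. z runs along the pin from the rod's end to the handle. The tip lies 84 mm below this point, the collar's underside 29 mm. About 60 g.
- pin_tip (a point): End of the rod of the release pin, on its axis; same axes as pin_grip.
- holder_mouth (a point): Centre of the hole in the top of the pin's holder, 66 mm above the worktop: a fixed aluminium block 40 x 40 mm on a grey foot 76 x 76 x 8 mm. The vertical hole is 12 mm in diameter and 58 mm deep; the pin hangs in it upright with its collar resting on the block, its tip 55 mm below this point. z is up.
- red_bottle: Bystander: small white bottle with a red cap, 46 mm in diameter, 106 mm high; origin at the centre of its underside. Leave alone.
- blue_jar: Bystander: white jar with a grey-blue lid, 61 mm in diameter, 76 mm high; origin at the centre of its underside. Leave alone.
- dropper: Bystander: small dropper bottle with a cream cap, 26 mm in diameter, 74 mm high; origin at the centre of its underside. Leave alone.
Mind the look-alikes: they are no part of the job. Leave any brown or red look-alike of the part that bears holder_mouth alone.

How it is judged:
On the way, in this order (a step that is already met when the one before it is completed fails the run):
1. the toggle is flipped to the lower side (off) while the lid is still shut (value of joint power_toggle below -0.25 rad and value of joint lid below 0.05 rad), for 0.2 s.
2. the lid springs open with the rod of the pin in the hole (value of joint lid above 0.1 rad and z of pin_tip in the frame of release_hole below -0.003 m and distance between pin_tip and release_hole below 0.03 m), for 0.02 s.
At the end, for the whole second after the job is handed in: The toggle leans to the lower side (beyond -0.25 rad), the lid stands ajar (more than 0.3 rad), and the pin hangs upright in its holder: rod at least 45 mm into the hole, within 0.2 rad of vertical, handle centre within 20 mm of the hole's axis (value of joint power_toggle below -0.25 rad and value of joint lid above 0.3 rad and z of pin_tip in the frame of holder_mouth below -0.045 m and horizontal distance between pin_grip and holder_mouth below 0.02 m and angle between pin_grip's own z axis and vertical below 0.2 rad); the robot touches nothing.
It fails at once if a bystander (bottle, jar, dropper bottle) is moved by more than 30 mm (distance of any of red_bottle, blue_jar, dropper from where it was at the start of the episode above 0.03 m).
It also fails if it takes over 58 s, if anything falls off the work surface, if the arm or the gripper's body presses on something with over 40 N, if the wrist force passes 120 N, or if a joint passes its speed limit or range.

ROBOT

A 6-joint arm with a two-finger parallel gripper is mounted at the origin on a cart in front of the work surface, level with it; the furniture and walls round the work are solid. World frame = base frame: x ahead of the robot, y to its left, z up, the work surface at z = 0. Lengths are in m, angles in rad, forces in N, time in s.
With the tool pointing down it reaches from about 0.25 to 0.775 m from the base axis. Payload 4 kg.
Tool frame: the origin (TCP) lies on the mounting face of the last link; the fingertips stand 199 mm ahead of it and the grasp point (between the pads) lies grip_point_offset ahead of it (grip_point_offset is the distance from the TCP to the grasp point, in m); y points along the fingers, x is the direction in which the jaws open and shut, and the axes are right-handed (so a half turn about y gives the same grasp; the last joint's range is limited). The gripper opens to 94 mm and grips with 3 to 60 N. Pads are 16 mm wide; open, the fingers measure 119 mm over their backs; the gripper's body (75 mm by 177 mm) begins 78 mm behind the grasp point.
Start: joints at [-1.258, 0.087, 1.371, -0, 1.684, -0.103], TCP at [0.222, -0.503, 0.405] pointing down, gripper open.
Joint ranges: [-3.1, 3.1], [-0.76, 2.03], [0.27, 2.55], [-1.08, 4.22], [0.17, 2.65], [-2.57, 2.57]. Speed limits (rad/s): [2.79, 2.79, 3.14, 3.14, 3.14, 3.14].

INTERFACE

Orientations are given as a 3x3 rotation matrix whose columns are the frame's x, y, z axes.
In Python, from station import * gives the robot as it stands.
- The arm moves only by the tool servo_tool, never from a script. Its argument "increments" is a list of rows, each a list of 7 numbers: the shift along the tool's x, y, z in mm, then the turn, a rotation vector about the tool's x, y, z in rad, then the finger opening in mm, from 0 to 94. A call has 1 to 12 rows; each row shifts and turns the commanded pose from where the row before left it, along the tool's axes as they then stand; what a row does not reach is not made up. A row lasts 1/10 s, in which the tool goes at most 50 mm and 8.59 degrees, less where a joint would pass 70% of its speed; a pose out of reach is approached as far as the arm can. A call with a gripper value outside its range is refused whole. The fingers move at their own pace and stop on an object; "force" is the grip in N (left out, the last holds). Time passes only in rows, so rows that do not move let the fingers close. It gives the time, the measured TCP pose, the force and the opening at its end, in the units of the state.
- observe(): the state, without advancing time (a new reading comes with each control period).
- snapshot(name): name is "side" or "top"; returns (picture, depth): 384x512x3 uint8, red, green, blue; 384x512 float32, m along the optical axis (not along the pixel's ray), 0 where there is no reading.
- calibration(name): a dict with "fx", "fy", "cx", "cy" (pixels), "k1" (the pictures are not rectified: a ray, as slopes to the right and down, at radius r is drawn at 1 + k1 r^2 times it, then the intrinsics apply), "pose" (4x4, takes a point from camera to world coordinates). Camera axes: x right, y down, z forward; pixel columns grow to the right and rows downward; lengths in m; the calibration is good to about 2 mm. A picture is of the moment at which its call begins. calibration takes no time and is no camera call.
- close_job(): hands the job in, once; it reports no verdict.
The state is a dict: "t": time; "joints": joint angles; "joint_vel": joint speeds; "joint_torque": joint torques, N m; "eef_pos": TCP position; "orientation": TCP orientation; "wrist_force": force on the tool from outside, world axes, zero at the start; "torque": the same for the moment, N m; "width": finger opening in m.
Only numpy, scipy, OpenCV 4.12 (cv2) and the standard library are available. Lean on these libraries where they do the work, as an engineer would, in place of code of your own. Each camera call takes 0.05 s, during which the arm holds its last target. There are 200 camera calls.

## Working session

There is one attempt and no reset: what is moved stays moved. The work goes in short steps, Python scripts to look and compute and a tool call to move; the robot and the scene stay as the last step left them, time stands still between calls to the robot, and variables do not carry over. Pictures are saved under pics/ and viewed, about 8 in all and at most 12, crops included, and the job is handed in when it is done.

Besides the shell and the picture viewer there is one more tool, called after "Call:" as a command line: name --pt "numbers of a row" for each row, then --argument value for the rest. servo_tool: Moves the arm, as the interface text tells. Its arguments: {"type":"object","properties":{"increments":{"type":"array"},"force":{"type":"number"}},"required":["increments"]}

```bash
ls; mkdir -p pics
python3 - <<'E'
from station import *
import cv2,numpy as np
for n in ("side","top"):
    p,d=snapshot(n); np.savez(f"{n}0.npz",p=p,d=d); cv2.imwrite(f"pics/{n}0.png",p[:,:,::-1])
    c=calibration(n); print(n,{k:v for k,v in c.items() if k!='pose'}); print(np.round(c['pose'],3))
print(observe())
import station;print([k for k in dir(station) if k[0]!='_'])
E
```

```text
pics
side {'fx': 384.99271717566944, 'fy': 384.99271717566944, 'cx': 254.21967672416747, 'cy': 190.10427833542028, 'k1': -0.10774375300304949}
[[ 0.852 -0.247  0.462 -0.06 ]
 [-0.523 -0.441  0.729 -1.144]
 [ 0.024 -0.863 -0.505  0.79 ]
 [ 0.     0.     0.     1.   ]]
top {'fx': 366.73813903043407, 'fy': 366.73813903043407, 'cx': 254.61515128416906, 'cy': 187.48938869617837, 'k1': -0.006411403648748187}
[[-0.021 -0.994  0.109  0.404]
 [-1.     0.02  -0.009 -0.146]
 [ 0.007 -0.109 -0.994  1.469]
 [ 0.     0.     0.     1.   ]]
{'t': 0.1, 'joints': array([-1.25810398e+00,  8.79083483e-02,  1.37205926e+00,  1.21332614e-05,
        1.68358937e+00, -1.03097324e-01]), 'joint_vel': array([ 0.00049564, -0.00164879, -0.00419533,  0.00037242,  0.00130905,
       -0.00118744]), 'joint_torque': array([ 2.11529179e-03, -3.41252160e+01, -3.03302586e+01,  7.19554257e-02,
        3.04228789e-02, -1.01752266e-04]), 'eef_pos': array([ 0.22212421, -0.50305747,  0.40362818]), 'orientation': array([[ 4.03913104e-01, -5.92795971e-04,  9.14797165e-01],
       [-9.14795273e-01,  1.87277765e-03,  4.03913482e-01],
       [-1.95264997e-03, -9.99998071e-01,  2.14152480e-04]]), 'wrist_force': array([-0.02509263, -0.95162905,  0.24859991]), 'torque': array([-0.02957164,  0.02090509,  0.06029362]), 'width': 0.09410587122475937}
['IKError', 'calibration', 'close_job', 'grip_point_offset', 'observe', 'snapshot']
```

View pics/side0.png

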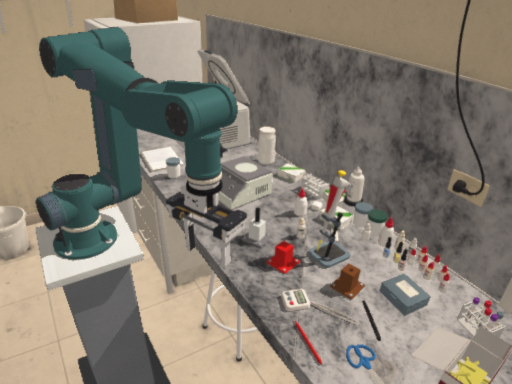

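View pics/top0.png

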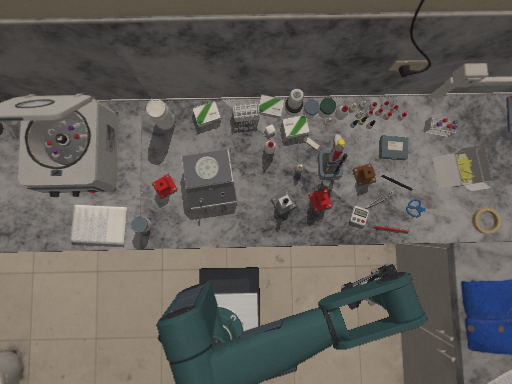

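Candidates:
- Centrifuge: the small white unit with the grey lid and sloping panel at top (208,182). The big open one at (68,150) is a look-alike.
- Holder: the aluminium block at top (285,203), side (257,230). Look-alikes are red at (320,200) and (165,186), and brown at (365,175).

I choose the small white unit and the aluminium block, and check both in one crop.

Run:
```python
import cv2,numpy as np
t=cv2.imread("pics/top0.png");s=cv2.imread("pics/side0.png")
a=cv2.resize(t[140:225,175:310],None,fx=5.8,fy=5.8,interpolation=cv2.INTER_CUBIC)[:300]
a=cv2.resize(t[145:225,175:308],(798,480),interpolation=cv2.INTER_CUBIC)
cv2.imwrite("pics/c1.png",a)
b=cv2.resize(s[140:270,170:300],(600,600),interpolation=cv2.INTER_CUBIC)
cv2.imwrite("pics/c2.png",b)
```

```text
(no output)
```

View pics/c1.png

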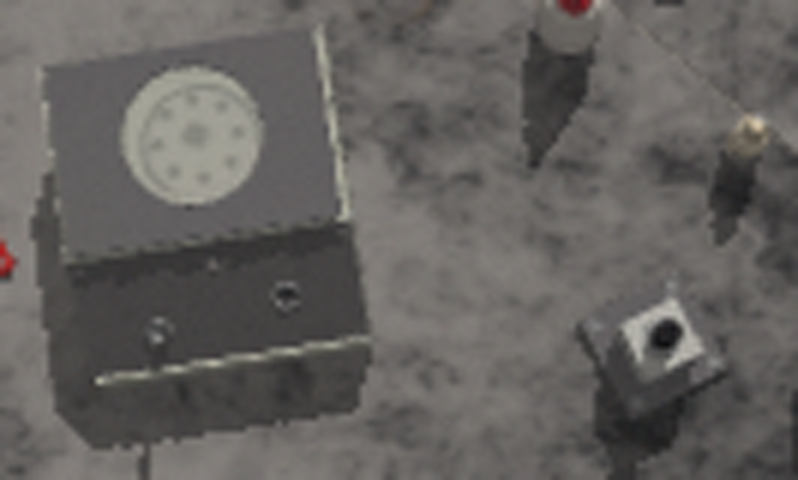

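View pics/c2.png

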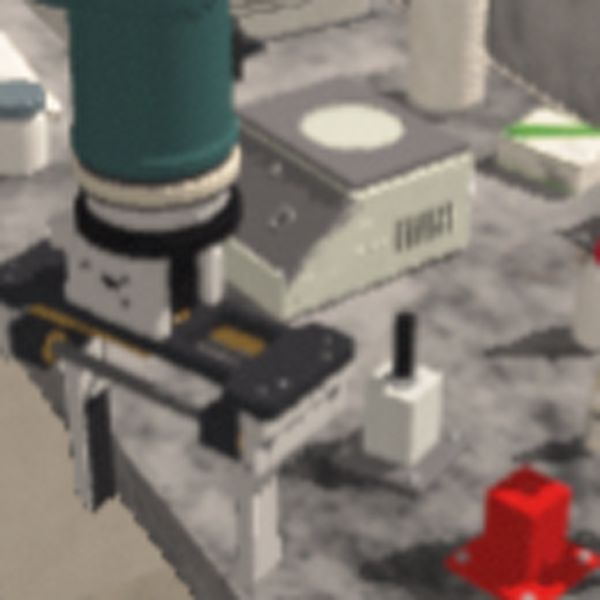

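```bash
cat > h.py <<'E'
import numpy as np,cv2
from station import *
def ray(n,u,v):
    c=calibration(n);K=np.array([[c['fx'],0,c['cx']],[0,c['fy'],c['cy']],[0,0,1]])
    # distortion: drawn = (1+k1 r^2)*ray
    p=cv2.undistortPoints(np.array([[[u,v]]],float),K,np.array([c['k1'],0,0,0.]))[0,0]
    P=c['pose'];return P[:3,3],P[:3,:3]@np.array([p[0],p[1],1])
def onplane(n,u,v,z):
    o,d=ray(n,u,v);return o+d*(z-o[2])/d[2]
def ondepth(n,u,v,z):
    o,d=ray(n,u,v);return o+d*z
def proj(n,X):
    c=calibration(n);P=c['pose'];q=P[:3,:3].T@(np.asarray(X)-P[:3,3]);a=q[:2]/q[2]
    a=a*(1+c['k1']*(a@a));return np.array([a[0]*c['fx']+c['cx'],a[1]*c['fy']+c['cy']])
def tri(u1,u2):
    o,d=ray("top",*u1);p,e=ray("side",*u2)
    d/=np.linalg.norm(d);e/=np.linalg.norm(e)
    s,t=np.linalg.lstsq(np.c_[d,-e],p-o,rcond=None)[0]
    a,b=o+s*d,p+t*e;return (a+b)/2,np.linalg.norm(a-b)
E
python3 - <<'E'
from h import *
C=lambda x,y:((x+.5)/6-.5+175,(y+.5)/6-.5+145)
L={k:onplane("top",*C(*v),0.106) for k,v in dict(TL=(42,68),TR=(320,28),BR=(350,218),BL=(65,262)).items()}
for k,v in L.items():print(k,v.round(4))
hole=onplane("top",*C(286,296),.07);tog=onplane("top",*C(158,330),.0643)
tip=onplane("top",*C(158,330),.095)
print("hole",hole,"tog",tog,tip)
y=lambda a,b:np.degrees(np.arctan2(-(b-a)[0],(b-a)[1]))
print("yaw",y(L['TR'],L['TL']),y(L['BR'],L['BL']),y(hole,tog), np.degrees(np.arctan2(*(L['TR']-L['BR'])[1::-1])))
print("pin top",onplane("top",*C(666,335),.12), "block centre",onplane("top",*C(664,336),.066))
print("grip off",grip_point_offset)
d=np.load("top0.npz")['d']
for q in [(286,296),(220,300),(664,335),(640,340),(195,240),(190,180)]:
  u,v=C(*q);print(q,ondepth("top",u,v,d[round(v),round(u)]).round(4))
E
```

```text
TL [0.6788 0.1141 0.106 ]
TR [ 0.701  -0.0608  0.106 ]
BR [ 0.5799 -0.078   0.106 ]
BL [0.5559 0.0997 0.106 ]
hole [ 0.53525518 -0.03463645  0.07      ] tog [0.51561791 0.0478237  0.0643    ] [0.51317459 0.04358238 0.095     ]
yaw 7.225069427504272 7.712120376258279 13.395058953615274 8.07197001105457
pin top [ 0.50178082 -0.27171689  0.12      ] block centre [ 0.50508768 -0.27544534  0.066     ]
grip off 0.1804
(286, 296) [ 0.5366 -0.0335  0.056 ]
(220, 300) [0.5332 0.007  0.0742]
(664, 335) [ 0.5018 -0.2705  0.1197]
(640, 340) [ 0.5026 -0.2598  0.0691]
(195, 240) [0.569  0.0197 0.0979]
(190, 180) [0.6053 0.0212 0.1097]
```

Run:
```python
from h import *
C=lambda x,y:((x+.5)/6-.5+175,(y+.5)/6-.5+145)
S=lambda x,y:((x+.5)/4.615-.5+170,(y+.5)/4.615-.5+140)
print("hole",tri(C(286,296),S(281,216)), "side plane",onplane("side",*S(281,216),.07))
print("pin top",tri(C(666,335),S(405,316)),onplane("side",*S(405,316),.12), "collar/blocktop",onplane("side",*S(404,380),.07))
print("lid BR",tri(C(350,218),S(352,188)))
```

```text
hole (array([ 0.53539822, -0.03457808,  0.06897685]), np.float64(0.00010457729552919756)) side plane [ 0.53460204 -0.0361707   0.07      ]
pin top (array([ 0.50314611, -0.27264703,  0.11682305]), np.float64(0.002584625438311732)) [ 0.50172407 -0.27719452  0.12      ] collar/blocktop [ 0.49928879 -0.28239881  0.07      ]
lid BR (array([ 0.57882258, -0.07715644,  0.10408455]), np.float64(0.0030564806162575514))
```

Call:
servo_tool --pt "0 0 0 0 0.14 0 0" --pt "0 0 0 0 0.14 0 0"

```text
t: 0.3
eef_pos: [0.2221, -0.5031, 0.4039]
orientation: [[0.13, -0.0, 0.992], [-0.992, 0.001, 0.13], [-0.001, -1.0, -0.0]]
wrist_force: [0.5, 0.2, -0.5]
width: 0.0812
```

Call:
servo_tool --pt "-39 0 29 0 0 0 0" --pt "-39 0 29 0 0 0 0" --pt "-39 0 29 0 0 0 0" --pt "-39 0 29 0 0 0 0" --pt "-39 0 29 0 0 0 0" --pt "-39 0 29 0 0 0 0" --pt "-39 0 29 0 0 0 0" --pt "-39 0 29 0 0 0 0" --pt "-39 0 29 0 0 0 0" --pt "-39 0 29 0 0 0 0" --pt "-39 0 29 0 0 0 0" --pt "-39 0 29 0 0 0 0"

```text
t: 1.5
eef_pos: [0.504, 0.0097, 0.4043]
orientation: [[0.136, -0.0, 0.991], [-0.991, -0.0, 0.136], [0.0, -1.0, -0.0]]
wrist_force: [0.8, -0.4, -0.2]
width: 0.0006
```

Call:
servo_tool --pt "-40 0 29 0 0 0 0" --pt "0 40 0 0 0 0 0" --pt "0 0 0 0 0 0 0" --pt "0 0 0 0 0 0 0"

```text
t: 1.9
eef_pos: [0.5265, 0.051, 0.3635]
orientation: [[0.135, -0.004, 0.991], [-0.991, -0.0, 0.135], [-0.0, -1.0, -0.004]]
wrist_force: [0.7, -0.0, 0.5]
width: 0.0003
```

Call:
servo_tool --pt "2 20 5 0 0 0 0" --pt "0 20 0 0 0 0 0" --pt "0 18 0 0 0 0 0" --pt "0 0 0 0 0 0 0" --pt "0 0 0 0 0 0 0"

```text
t: 2.4
eef_pos: [0.5325, 0.0489, 0.3086]
orientation: [[0.134, 0.003, 0.991], [-0.991, -0.0, 0.134], [0.001, -1.0, 0.003]]
wrist_force: [0.3, 1.5, -0.3]
width: 0.0005
```

Run:
```python
from h import *
s,_=snapshot("side");t,_=snapshot("top")
a=cv2.resize(s[145:225,200:280],(480,480),interpolation=cv2.INTER_CUBIC)
b=cv2.resize(t[165:225,175:227],(312,360),interpolation=cv2.INTER_CUBIC)
b=cv2.copyMakeBorder(b,0,120,0,0,cv2.BORDER_CONSTANT)
cv2.imwrite("pics/tg.png",np.hstack([a,b])[:,:,::-1]);print(observe()['eef_pos'])
```

```text
[0.53267946 0.0493129  0.30915493]
```

View pics/tg.png

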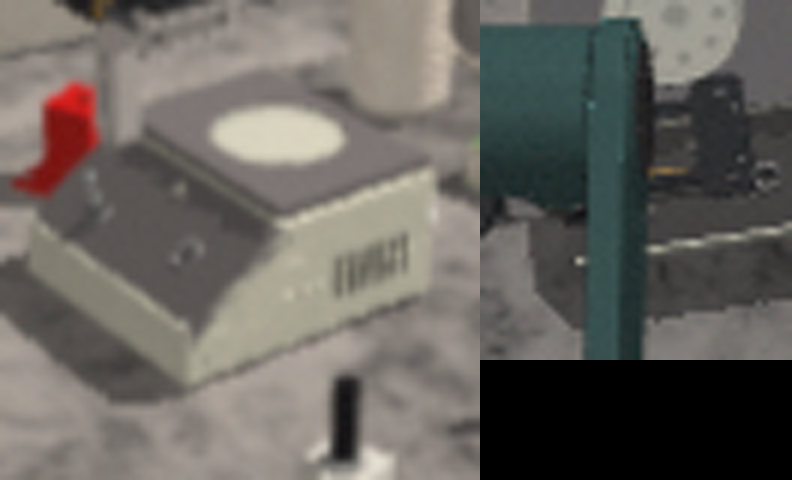

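The side crop shows the fingertip (108,140) just above and up-slope of the toggle (95,190). I'll lower and push.

Call:
servo_tool --pt "0 11 0 0 0 0 0" --pt "0 10 0 0 0 0 0" --pt "0 0 0 0 0 0 0" --pt "0 0 -8 0 0 0 0" --pt "0 0 -8 0 0 0 0" --pt "0 0 -8 0 0 0 0" --pt "0 0 -8 0 0 0 0" --pt "0 0 -3 0 0 0 0" --pt "0 0 0 0 0 0 0" --pt "0 0 0 0 0 0 0"

```text
t: 3.5
eef_pos: [0.497, 0.0452, 0.2856]
orientation: [[0.135, -0.001, 0.991], [-0.991, -0.0, 0.135], [0.0, -1.0, -0.001]]
wrist_force: [0.0, 0.3, 0.8]
width: 0.0008
```

Call:
servo_tool --pt "0 -20 0 0 0 0 0" --pt "0 -40 0 0 0 0 0" --pt "0 -40 0 0 0 0 0" --pt "40 0 0 0 0 0 50" --pt "40 0 0 0 0 0 50" --pt "40 0 0 0 0 0 50" --pt "40 0 0 0 0 0 50" --pt "40 0 0 0 0 0 50" --pt "40 0 0 0 0 0 50" --pt "40 0 0 0 0 0 50" --pt "0 0 0 0 0 0 50"

```text
t: 4.6
eef_pos: [0.5354, -0.2365, 0.3843]
orientation: [[0.13, -0.002, 0.992], [-0.992, -0.001, 0.13], [0.001, -1.0, -0.002]]
wrist_force: [1.1, 0.5, 0.5]
width: 0.0502
```

Run:
```python
from h import *
s,_=snapshot("side");t,_=snapshot("top")
a=cv2.resize(s[145:235,190:280],(450,450),interpolation=cv2.INTER_CUBIC)
b=cv2.resize(t[165:225,175:240],(325,300),interpolation=cv2.INTER_CUBIC)
b=cv2.copyMakeBorder(b,0,150,0,0,cv2.BORDER_CONSTANT)
cv2.imwrite("pics/tg2.png",np.hstack([a,b])[:,:,::-1]);print(observe()['eef_pos'])
```

```text
[ 0.53538152 -0.23300877  0.38482126]
```

View pics/tg2.png

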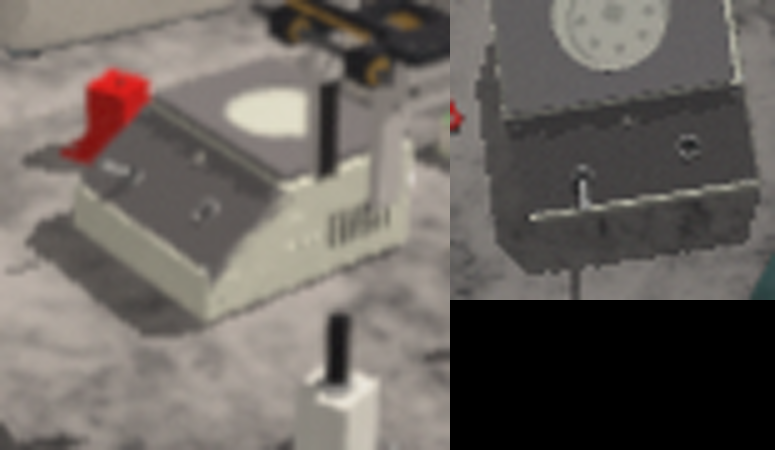

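The top crop shows the bat lying down-slope (583,190), with the lid shut. Now the pin.

Call:
servo_tool --pt "32 0 -37 0 0 0 50" --pt "0 0 0 0 0 0 50" --pt "0 0 0 0 0 0 50"

```text
t: 5.0
eef_pos: [0.5028, -0.2682, 0.3859]
orientation: [[0.135, 0.0, 0.991], [-0.991, 0.001, 0.135], [-0.001, -1.0, 0.001]]
wrist_force: [0.4, 0.6, -0.3]
width: 0.0502
```

Run:
```python
from h import *
s,_=snapshot("side")
print(observe()['eef_pos'])
# black handle in side image
g=s[190:250,235:280].max(2); m=(g<45)
m=cv2.morphologyEx(m.astype(np.uint8),cv2.MORPH_OPEN,np.ones((2,2)))
n,l,st,ce=cv2.connectedComponentsWithStats(m)
for i in range(1,n):
  if st[i,4]>20: print(st[i],ce[i]+[235,190], onplane("side",*(ce[i]+[235,190]),.095))
for z in (.07,.095,.12): print(z,proj("side",[.502,-.272,z]))
```

```text
[ 0.5031648  -0.26780664  0.38590505]
[22 20  3 12 35] [258.02857143 215.65714286] [ 0.50089993 -0.28386088  0.095     ]
0.07 [256.17301201 220.12112316]
0.095 [256.3752859  213.77157756]
0.12 [256.58165951 207.2877841 ]
```

Call:
servo_tool --pt "5 27 -1 0 0 0 50" --pt "0 27 0 0 0 0 50" --pt "0 27 0 0 0 0 50" --pt "0 28 0 0 0 0 50" --pt "0 0 0 0 0 0 50" --pt "0 0 0 0 0 0 50"

```text
t: 5.65
eef_pos: [0.5033, -0.2729, 0.2769]
orientation: [[0.137, -0.0, 0.991], [-0.991, 0.001, 0.137], [-0.001, -1.0, -0.0]]
wrist_force: [-0.2, 0.7, 0.6]
width: 0.0501
```

Call:
servo_tool --force 35 --pt "0 0 0 0 0 0 0" --pt "0 0 0 0 0 0 0" --pt "0 0 0 0 0 0 0" --pt "0 0 0 0 0 0 0" --pt "0 0 0 0 0 0 0" --pt "0 0 0 0 0 0 0" --pt "0 0 0 0 0 0 0"

```text
t: 6.35
eef_pos: [0.5028, -0.2742, 0.2773]
orientation: [[0.135, 0.001, 0.991], [-0.991, -0.001, 0.135], [0.001, -1.0, 0.001]]
wrist_force: [-0.5, -0.6, 3.0]
width: 0.0154
```

Call:
servo_tool --pt "0 -25 0 0 0 0 0" --pt "0 -35 0 0 0 0 0" --pt "0 -35 0 0 0 0 0" --pt "0 -35 0 0 0 0 0" --pt "-39 0 -17 0 0 0 0" --pt "-39 0 -17 0 0 0 0" --pt "-39 0 -17 0 0 0 0" --pt "-39 0 -17 0 0 0 0" --pt "-39 0 -17 0 0 0 0" --pt "-37 0 -18 0 0 0 0"

```text
t: 7.35
eef_pos: [0.368, -0.0568, 0.4061]
orientation: [[0.135, -0.001, 0.991], [-0.991, 0.0, 0.135], [-0.001, -1.0, -0.0]]
wrist_force: [0.2, 0.9, -0.1]
width: 0.0153
```

Call:
servo_tool --pt "0 0 0 0.122 0 0 0" --pt "0 0 0 0.122 0 0 0" --pt "0 0 0 0.122 0 0 0" --pt "0 0 0 0.122 0 0 0" --pt "0 0 0 0.123 0 0 0" --pt "0 0 0 0 0 0 0" --pt "0 0 0 0 0 0 0"

```text
t: 8.05
eef_pos: [0.3688, -0.0582, 0.4062]
orientation: [[0.135, 0.566, 0.813], [-0.991, 0.077, 0.111], [-0.0, -0.821, 0.571]]
wrist_force: [0.2, -0.5, -0.3]
width: 0.0157
```

Run:
```python
from h import *
o=observe();R=o['orientation'];p=o['eef_pos'];print(o['joints'].round(2),p,R.round(4),o['width'])
n=np.array([-.569,-.078,.819]);print("angle to -n",np.degrees(np.arccos(-R[:,1]@n)))
tip=p+R[:,1]*.266;print("tip",tip)
print("to 25mm pre",(R.T@(np.array([.535,-.035,.07])+.025*n-tip)*1000).round(1))
```

```text
[-0.44 -0.52  1.92  0.33  1.24  0.97] [ 0.36883654 -0.05820907  0.40619034] [[ 1.349e-01  5.658e-01  8.134e-01]
 [-9.909e-01  7.710e-02  1.107e-01]
 [-1.000e-04 -8.209e-01  5.710e-01]] 0.01568660817507649
angle to -n nan
tip [ 0.5193328  -0.03769527  0.18781897]
to 25mm pre [ -0.5  80.8 -54.3]<stdin>:3: RuntimeWarning: invalid value encountered in arccos
```

Call:
servo_tool --pt "0 20 -14 0 0 0 0" --pt "0 20 -14 0 0 0 0" --pt "0 20 -13 0 0 0 0" --pt "0 20 -13 0 0 0 0" --pt "0 0 0 0 0 0 0" --pt "0 0 0 0 0 0 0" --pt "0 0 0 0 0 0 0"

```text
t: 8.75
eef_pos: [0.3716, -0.0581, 0.312]
orientation: [[0.136, 0.57, 0.81], [-0.991, 0.077, 0.112], [0.001, -0.818, 0.575]]
wrist_force: [0.8, 0.0, -0.4]
width: 0.0156
```

Run:
```python
from h import *
s,_=snapshot("side");t,_=snapshot("top")
o=observe();R=o['orientation'];p=o['eef_pos'];tip=p+R[:,1]*.266;print(p,tip,R[:,1])
print("predicted tip side",proj("side",tip),"pin 40mm up",proj("side",tip-.04*R[:,1]),"hole",proj("side",[.535,-.035,.07]),proj("top",tip))
a=cv2.resize(s[160:210,205:255],(500,500),interpolation=cv2.INTER_CUBIC)
b=cv2.resize(t[165:215,200:230],(300,500),interpolation=cv2.INTER_CUBIC)
cv2.imwrite("pics/ins.png",np.hstack([a,b])[:,:,::-1])
```

```text
[ 0.37143231 -0.05810961  0.31205311] [ 0.52320463 -0.03773881  0.09455324] [ 0.57057266  0.07658194 -0.81766866]
predicted tip side [227.94604591 181.59704778] pin 40mm up [222.7055323  175.57786705] hole [230.44122161 186.25141701] [222.58368776 196.49284131]
```

View pics/ins.png

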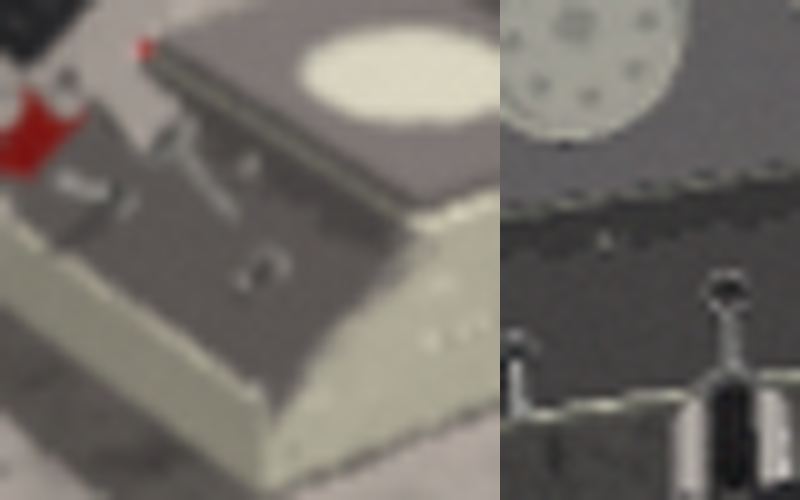

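Side crop: rod tip at (238,218) and hole at (262,268), within 0.5 px of prediction. The axis passes about 4 mm up-slope of the hole, so I correct that.

Call:
servo_tool --pt "-1 0 -4 0 0 0 0" --pt "0 12 0 0 0 0 0" --pt "0 0 0 0 0 0 0" --pt "0 0 0 0 0 0 0"

```text
t: 9.25
eef_pos: [0.3742, -0.0564, 0.2982]
orientation: [[0.136, 0.568, 0.812], [-0.991, 0.078, 0.111], [-0.0, -0.819, 0.574]]
wrist_force: [-0.1, -0.6, -1.0]
width: 0.0155
```

```bash
cat > rel.py <<'E'
from h import *
h=np.array([.535,-.035,.07]);n=np.array([-.569,-.078,.819]);u=np.array([.811,.111,.574]);y=np.array([-.136,.991,0])
for i in range(3):
    s,_=snapshot("side");o=observe();R=o['orientation'];tip=o['eef_pos']+R[:,1]*.266;d=tip-h
    print("tip in hole frame mm",(np.array([d@u,d@y,d@n])*1000).round(1),"axis",[round(-R[:,1]@k,3) for k in (u,y,n)],o['wrist_force'].round(1))
import sys
cv2.imwrite(sys.argv[1],cv2.resize(s[135:215,200:270],(560,640)[:1]+(600,),interpolation=cv2.INTER_CUBIC)[:,:,::-1])
E
python3 rel.py pics/ins2.png
```

```text
tip in hole frame mm [-1.7  0.5 14.1] axis [np.float64(0.0), np.float64(0.001), np.float64(1.0)] [-0.   0.9 -0.8]
tip in hole frame mm [-1.5  0.4 14.2] axis [np.float64(-0.0), np.float64(0.001), np.float64(1.0)] [-0.   0.3 -0.6]
tip in hole frame mm [-1.4  0.3 14.2] axis [np.float64(-0.0), np.float64(0.001), np.float64(1.0)] [-0.6  0.6 -0.5]
```

Call:
servo_tool --pt "0 6 1.5 0 0 0 0" --pt "0 5 0 0 0 0 0" --pt "0 5 0 0 0 0 0" --pt "0 5 0 0 0 0 0" --pt "0 0 0 0 0 0 0" --pt "0 0 0 0 0 0 0"

```text
t: 10.0
eef_pos: [0.3876, -0.0546, 0.2814]
orientation: [[0.136, 0.568, 0.812], [-0.991, 0.078, 0.111], [-0.0, -0.819, 0.573]]
wrist_force: [0.9, 0.0, -1.1]
width: 0.0152
```

```bash
python3 rel.py pics/ins3.png
```

```text
tip in hole frame mm [-0.4  0.6 -7.3] axis [np.float64(0.001), np.float64(0.0), np.float64(1.0)] [ 0.4 -0.1  0. ]
tip in hole frame mm [-0.3  0.5 -7.2] axis [np.float64(0.0), np.float64(0.0), np.float64(1.0)] [-0.5 -1.  -0.9]
tip in hole frame mm [-0.2  0.4 -7.1] axis [np.float64(0.0), np.float64(0.001), np.float64(1.0)] [-0.7  0.1 -0.6]
```

No contact at 7 mm depth, so the rod is inside the hole. Pressing on.

Call:
servo_tool --pt "0 4 0 0 0 0 0" --pt "0 4 0 0 0 0 0" --pt "0 4 0 0 0 0 0" --pt "0 0 0 0 0 0 0" --pt "0 0 0 0 0 0 0" --pt "0 0 0 0 0 0 0"

```text
t: 10.75
eef_pos: [0.3945, -0.0538, 0.2724]
orientation: [[0.135, 0.569, 0.811], [-0.991, 0.077, 0.111], [0.001, -0.819, 0.574]]
wrist_force: [-2.2, 0.5, 3.7]
width: 0.0159
```

```bash
python3 rel.py pics/ins4.png
```

```text
tip in hole frame mm [  0.2   0.2 -18.9] axis [np.float64(-0.0), np.float64(0.001), np.float64(1.0)] [-2.5 -0.5  3.9]
tip in hole frame mm [  0.2   0.2 -18.9] axis [np.float64(-0.0), np.float64(0.001), np.float64(1.0)] [-1.5 -1.6  3.8]
tip in hole frame mm [  0.1   0.2 -19. ] axis [np.float64(-0.0), np.float64(0.001), np.float64(1.0)] [-1.9 -0.6  2.9]
```

View pics/ins4.png

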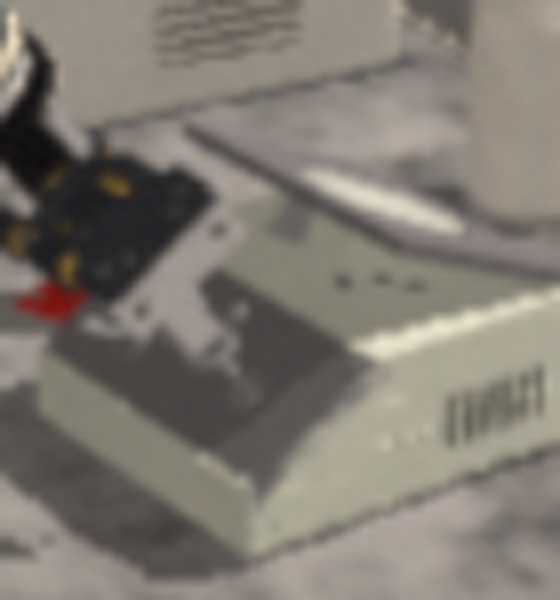

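The picture shows the lid sprung open with the rod in the hole. I'll withdraw, stand upright and go back over the holder.

Call:
servo_tool --pt "0 -15 0 0 0 0 0" --pt "0 -25 0 0 0 0 0" --pt "0 -40 0 0 0 0 0" --pt "0 -28 20 0 0 0 0" --pt "0 -29 20 0 0 0 0" --pt "0 0 0 -0.122 0 0 0" --pt "0 0 0 -0.122 0 0 0" --pt "0 0 0 -0.122 0 0 0" --pt "0 0 0 -0.122 0 0 0" --pt "0 0 0 -0.123 0 0 0" --pt "0 0 0 0 0 0 0"

```text
t: 12.0
eef_pos: [0.3497, -0.0597, 0.4057]
orientation: [[0.137, -0.004, 0.991], [-0.991, 0.001, 0.137], [-0.002, -1.0, -0.004]]
wrist_force: [0.2, 0.2, -0.6]
width: 0.0152
```

Call:
servo_tool --pt "39 0 20 0 0 0 0" --pt "39 0 21 0 0 0 0" --pt "39 0 21 0 0 0 0" --pt "39 0 21 0 0 0 0" --pt "39 0 21 0 0 0 0" --pt "37 0 20 0 0 0 0" --pt "0 0 0 0 0 0 0" --pt "0 0 0 0 0 0 0" --pt "0 0 0 0 0 0 0"

```text
t: 12.9
eef_pos: [0.5026, -0.2722, 0.4072]
orientation: [[0.136, 0.001, 0.991], [-0.991, 0.001, 0.136], [-0.0, -1.0, 0.001]]
wrist_force: [0.1, 0.5, -0.8]
width: 0.0154
```

Call:
servo_tool --pt "1.5 25 0 0 0 0 0" --pt "0 25 0 0 0 0 0" --pt "0 12 0 0 0 0 0" --pt "0 0 0 0 0 0 0" --pt "0 0 0 0 0 0 0" --pt "0 0 0 0 0 0 0"

```text
t: 13.5
eef_pos: [0.5036, -0.2744, 0.3471]
orientation: [[0.136, 0.003, 0.991], [-0.991, -0.002, 0.136], [0.002, -1.0, 0.003]]
wrist_force: [-0.1, 0.8, -1.5]
width: 0.0152
```

Run:
```python
from h import *
s,_=snapshot("side");o=observe();R=o['orientation'];p=o['eef_pos'];tip=p+R[:,1]*.266;print(p,tip)
print("tip side",proj("side",tip),"mouth",proj("side",[.503,-.274,.066]),[.505,-.275,.066],proj("side",[.505,-.275,.066]))
cv2.imwrite("pics/hold.png",cv2.resize(s[180:250,225:295],(560,560),interpolation=cv2.INTER_CUBIC)[:,:,::-1])
```

```text
[ 0.50361027 -0.27443863  0.34701051] [ 0.50437208 -0.27494765  0.08101209]
tip side [257.35796241 217.58284646] mouth [256.72204763 221.34304159] [0.505, -0.275, 0.066] [257.4016223  221.32215681]
```

View pics/hold.png

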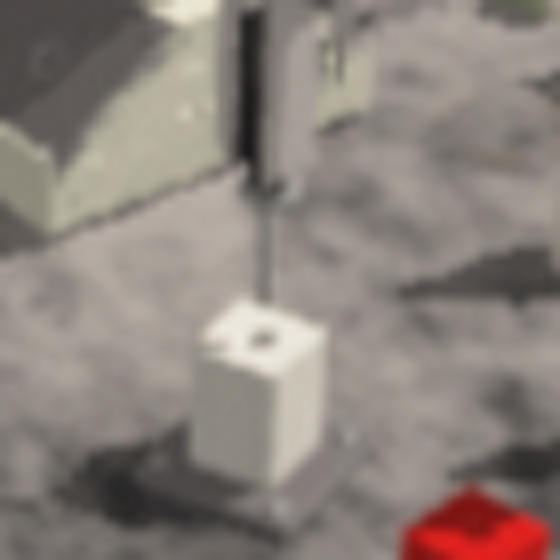

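Hole mouth at crop (263,339), tip at (265,302). They are in line to within about 2 mm.

Call:
servo_tool --pt "1.5 8 0 0 0 0 0" --pt "0 6 0 0 0 0 0" --pt "0 5 0 0 0 0 0" --pt "0 4 0 0 0 0 0" --pt "0 4 0 0 0 0 0" --pt "0 0 0 0 0 0 0" --pt "0 0 0 0 0 0 0"

```text
t: 14.25
eef_pos: [0.5036, -0.276, 0.318]
orientation: [[0.135, -0.0, 0.991], [-0.991, -0.0, 0.135], [0.0, -1.0, -0.0]]
wrist_force: [-0.6, -0.1, -0.4]
width: 0.0152
```

Call:
servo_tool --pt "0 10 0 0 0 0 0" --pt "0 10 0 0 0 0 0" --pt "0 10 0 0 0 0 0" --pt "0 7 0 0 0 0 0" --pt "0 2 0 0 0 0 0" --pt "0 0 0 0 0 0 0" --pt "0 0 0 0 0 0 0"

```text
t: 14.95
eef_pos: [0.5037, -0.2761, 0.2794]
orientation: [[0.135, 0.001, 0.991], [-0.991, -0.001, 0.135], [0.001, -1.0, 0.001]]
wrist_force: [-0.7, 0.0, 0.4]
width: 0.0151
```

Down to within about 2 mm of seated. I'll lower 1 mm more, release, and retreat.

Call:
servo_tool --pt "0 1 0 0 0 0 0" --pt "0 0 0 0 0 0 30" --pt "0 0 0 0 0 0 40" --pt "0 0 0 0 0 0 40" --pt "0 0 0 0 0 0 40" --pt "0 -10 0 0 0 0 40" --pt "0 -30 0 0 0 0 40" --pt "0 -40 0 0 0 0 40" --pt "0 -40 0 0 0 0 40" --pt "0 -40 0 0 0 0 40" --pt "0 0 0 0 0 0 40" --pt "0 0 0 0 0 0 40"

```text
t: 16.15
eef_pos: [0.5035, -0.2758, 0.4402]
orientation: [[0.135, 0.003, 0.991], [-0.991, -0.002, 0.135], [0.003, -1.0, 0.003]]
wrist_force: [0.7, -0.2, -0.5]
width: 0.0403
```

Run:
```python
from h import *
s,_=snapshot("side");print(observe()['eef_pos'])
cv2.imwrite("pics/fin.png",cv2.resize(s[140:260,180:330],(750,600),interpolation=cv2.INTER_CUBIC)[:,:,::-1])
```

```text
[ 0.50344076 -0.27585559  0.43803009]
```

View pics/fin.png

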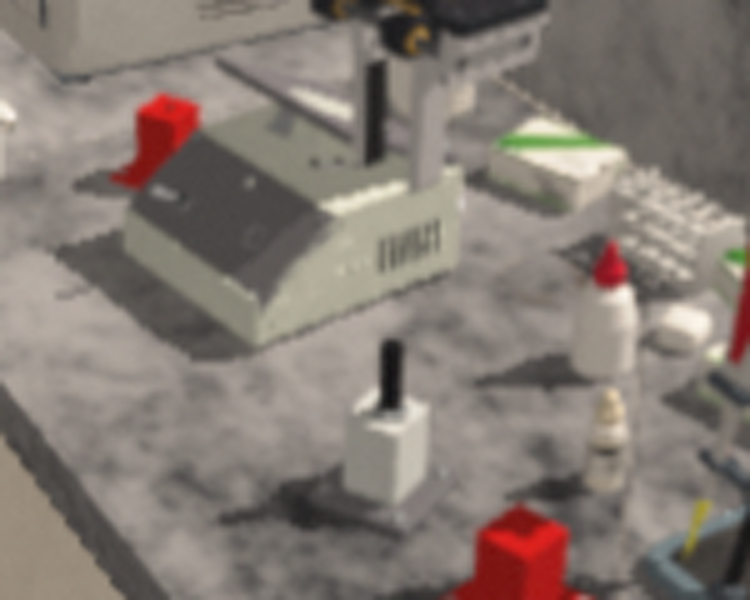

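The final view shows the lid ajar, the toggle down (165,190), the pin upright and seated (392,375), the bottles untouched, and the gripper clear of everything.

```bash
python3 -c "
from station import *
print(close_job())"
```

```text
the job is handed in; nothing more can be done
None
```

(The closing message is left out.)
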